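# Open the safety valve of the yellow pots' drip line

### The arm

A 6-joint arm with a two-finger parallel gripper is mounted at the origin on the work surface. World frame = base frame: x ahead of the robot, y to its left, z up, the work surface at z = 0. Lengths are in m, angles in rad, forces in N, time in s.
With the tool pointing down it reaches from about 0.3 to 0.85 m from the base axis. Payload 4.2 kg.
Tool frame: the origin (TCP) lies midway between the tips of the shut fingers; the grasp point (between the pads) lies 19 mm behind it (grasp_offset is the distance from the TCP to the grasp point, in m); z points along the fingers, y is the line along which they close (so a half turn about z gives the same grasp; the last joint's range is limited). The gripper opens to 91 mm and grips with 3 to 60 N. Pads are 32 mm wide; open, the fingers measure 118 mm over their backs; the gripper's body (76 mm by 178 mm) begins 60 mm behind the grasp point.
Start: joints at [-1.245, 0.32, 1.565, -0, 1.257, -0.02], TCP at [0.195, -0.541, 0.214] pointing down, gripper open.
Joint ranges: [-3.11, 3.11], [-0.84, 2.01], [0.21, 2.61], [-1.34, 4.49], [0.05, 2.63], [-2.56, 2.56]. Speed limits (rad/s): [2.57, 2.57, 3.14, 3.14, 3.14, 3.14].

### API

Orientations are given as a unit quaternion [w, x, y, z].
In Python, from plant import * gives the robot as it stands.
- The arm moves only by the tool step_arm, never from a script. Its arguments are lists of equal length, an entry for each row: "linear": the shift along the world's x, y, z in m, a list of three; "rotation": the turn, a rotation vector about the world's x, y, z in rad, a list of three; "grip": the closure in counts, from 0 (fully open) to 255 (shut). A call has 1 to 8 rows; each row is the pose to reach, as a shift and turn from the pose commanded when the call began; what a row does not reach only later rows make up. A row lasts 1/12 s, in which the tool goes at most 41.7 mm and 7.16 degrees, less where a joint would pass 70% of its speed; a pose out of reach is approached as far as the arm can. A call with a gripper value outside its range is refused whole. The fingers move at their own pace and stop on an object; the grip force is fixed at half the most. Time passes only in rows, so rows that repeat a pose let the fingers close. It gives the time, the measured TCP pose, the force, the opening and the grip force at its end, in the units of the state.
- get_state(): the state, without advancing time (a new reading comes with each control period).
- read_camera(name): name is "side" or "top"; returns a dict with "pixels" (420x560x3 uint8, red, green, blue), "camera_matrix" (3x3 intrinsics, pixels), "distortion" ([k1, k2, p1, p2, k3] as OpenCV has them; the pictures are not rectified), "origin" and "attitude" of the camera in the world. Camera axes: x right, y down, z forward; pixel columns grow to the right and rows downward; lengths in m; the calibration is good to about 2 mm. A picture is of the moment at which its call begins. There is no depth.
- hand_in(): hands the job in; it is judged then, once.
Trained networks look in the newest picture that a camera, given by its name, has taken for a name from the list of things; names that differ only in an ending like _2 or _b are one class to them, and where a whole thing is asked for, a point or a joint stands for the part that bears it (a point fixed in the world has none). Each returns a list of dicts, best first, with "confidence" (0 to 1); they miss things now and then, are a little off and sometimes report something else, mostly with a low value. They report only what shows in the picture. A call takes as long as a camera call.
- recognise(query, camera): "pixel" ([column, row] in pixels, amid what is visible of it).
- outline_of(query, camera): "mask" (420x560 bool, what is visible of it) and "pixel" ([column, row] in pixels, amid what is visible of it).
The state is a dict: "time_s": time; "joint_pos": joint angles; "joint_vel": joint speeds; "joint_efforts": joint torques, N m; "eef_pos": TCP position; "tcp_rot": TCP orientation; "contact_force": force on the tool from outside, world axes, zero at the start; "moment": the same for the moment, N m; "gripper_width": opening from 0.0 (shut) to 1.0 (fully open); "grip_force": force on a finger pad.
Only numpy, scipy, OpenCV 4.12 (cv2) and the standard library are available. Lean on these libraries where they do the work, as an engineer would, in place of code of your own. Each camera call takes 0.05 s, during which the arm holds its last target. There are 200 camera calls.

### The job

The two glazed yellow pots need watering: open the drip-line valve with the yellow knob. Push its spring knob in, turn it counter-clockwise (seen from above) past the safety stop to the fully open position, and let it spring back out. Leave the blue valve shut.

Things in the scene. Friction and masses are not known exactly. Their poses are not given: they have to be found in the camera images.
- yellow_grip (a point): Yellow knob on a fixed grey valve box (100x100x50 mm, yaw within 30 deg). Flange 52 mm across, top 68 mm above the table; on it a grip bar 46 long, 16 wide, 30 tall (to 98 mm). Point on the vertical knob axis, 90 mm above the table, 22 mm above the flange. x: along the bar to the black pointer end; z up; turns and sinks with the knob.
- yellow_press (a joint): How far the yellow knob is pushed straight down, in m: 0 out, 0.008 fully in. A spring pushes it back out (3 N at the start of travel, 9 N at the end). More than 0.005 clears the safety stop.
- yellow_turn (a joint): Turn of the yellow knob, rad, + counter-clockwise from above: 0 to 0.15 shut (pointer near the black dial mark), 1.4 end stop, fully open (green mark). Knob out: a hidden safety stop blocks it at 0.3. Pushed in, it passes under the stop; beyond 0.7 it can spring out and stays open, between 0.3 and 0.6 it cannot spring out. Turning takes about 0.04 N m.
- blue_turn (a joint): Turn of the other valve's knob, rad, same sense: a bystander valve, alike except that its knob and pipe collars are blue. 0 to 0.15 is shut; it is to stay shut. Which of the two stands left or right varies.

How it is judged:
By the outcome, as a careful person would: the job done as asked, in the order asked, and still so for the second after the job is handed in, with the robot touching nothing.
It also fails if it takes over 32 s, if anything falls off the work surface, if the arm or the gripper's body presses on something with over 40 N, if the wrist force passes 120 N, or if a joint passes its speed limit or range.

## Working session

There is one attempt and no reset: what is moved stays moved. The work goes in short steps, Python scripts to look and compute and a tool call to move; the robot and the scene stay as the last step left them, time stands still between calls to the robot, and variables do not carry over. Pictures are saved under pics/ and viewed, at most 10 in all, crops included, and the job is handed in when it is done.

Besides the shell and the picture viewer there is one more tool, called as name(argument=value, ...) on one line, values as JSON. step_arm: Moves the arm, as the interface text tells. Its arguments: {"type":"object","properties":{"linear":{"type":"array"},"rotation":{"type":"array"},"grip":{"type":"array"}},"required":["linear","rotation","grip"]}

```bash
mkdir -p pics; cat > h.py <<'E'
from plant import *
import numpy as np, cv2
from scipy.spatial.transform import Rotation as R
def rot(a):
    a=np.array(a,float)
    return a if a.shape==(3,3) else R.from_quat(a,scalar_first=True).as_matrix()
def ray(c,px):
    u=cv2.undistortPoints(np.array([[px]],float),np.array(c["camera_matrix"]),np.array(c["distortion"]))[0,0]
    d=rot(c["attitude"])@np.array([u[0],u[1],1]); return np.array(c["origin"]),d/np.linalg.norm(d)
def atz(c,px,z):
    o,d=ray(c,px); return o+d*(z-o[2])/d[2]
def tri(a,b):
    (o,d),(p,e)=a,b
    s=np.linalg.lstsq(np.c_[d,-e],p-o,rcond=None)[0]
    x,y=o+s[0]*d,p+s[1]*e; return (x+y)/2,np.linalg.norm(x-y)
def project(c,X):
    Rm=rot(c["attitude"]); r=cv2.Rodrigues(Rm.T)[0]; t=-Rm.T@np.array(c["origin"])
    return cv2.projectPoints(np.array(X,float).reshape(-1,3),r,t,np.array(c["camera_matrix"]),np.array(c["distortion"]))[0][:,0]
E
python3 - <<'E'
from h import *
C={}
for n in("top","side"):
    c=C[n]=read_camera(n); cv2.imwrite(f"pics/{n}0.png",c["pixels"][:,:,::-1]); print(n,c["origin"],c["attitude"])
    for q in("yellow_grip","yellow_turn","blue_turn"):
        for r in recognise(q,n)[:2]: print(q,r)
s=get_state();print(s["time_s"],s["eef_pos"],s["tcp_rot"],s["contact_force"])
E
```

```text
top [ 0.35436475 -0.0024129   0.97355192] [-0.06302047  0.71446499 -0.69439332  0.05819036]
yellow_grip {'pixel': [155.8, 210.2], 'confidence': 0.97}
yellow_turn {'pixel': [155.8, 208.7], 'confidence': 0.77}
blue_turn {'pixel': [401.6, 199.9], 'confidence': 0.63}
side [0.37768586 0.50517547 0.72430371] [ 0.04899583 -0.14078114  0.93121821 -0.33258491]
yellow_grip {'pixel': [259.9, 307.1], 'confidence': 0.96}
yellow_turn {'pixel': [261.1, 309.2], 'confidence': 0.95}
yellow_turn {'pixel': [257.2, 306.7], 'confidence': 0.28}
blue_turn {'pixel': [304.0, 145.4], 'confidence': 0.59}
0.4 [ 0.19487532 -0.54090473  0.2138631 ] [-7.51709202e-05  9.85088754e-01  1.72046915e-01 -1.11097240e-05] [ 0.26972804  0.22528572 -0.22666388]
```

View pics/top0.png

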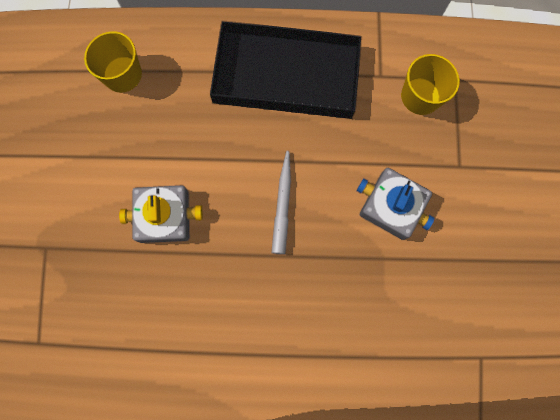

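View pics/side0.png

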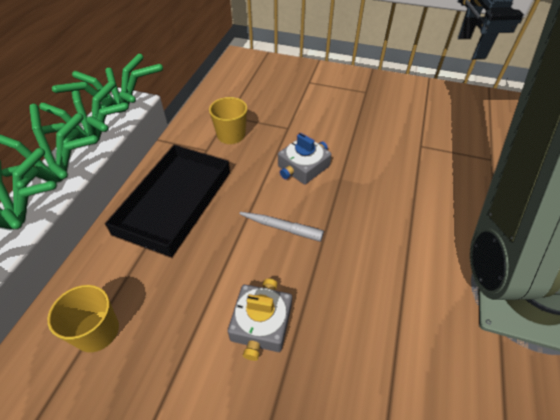

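Top view: the yellow knob is at about (156,210) with its pointer up (world +x), and the green mark is to the left (+y) at (137,210). Blue is at (402,200). The side view agrees, with yellow at (260,307). Next I'll measure position and yaw.

```bash
python3 - <<'E'
from h import *
C={};M={}
for n in("top","side"):
    c=C[n]=read_camera(n); M[n]=outline_of("yellow_grip",n)[0]; print(n,M[n]["pixel"],M[n]["confidence"],M[n]["mask"].sum())
print("tri",tri(ray(C["top"],M["top"]["pixel"]),ray(C["side"],M["side"]["pixel"])))
ims=[]
for n,h in(("top",90),("side",90)):
    x,y=map(int,M[n]["pixel"]); p=C[n]["pixels"][y-35:y+35,x-45:x+45,::-1]
    m=M[n]["mask"][y-35:y+35,x-45:x+45].astype(np.uint8)
    p=cv2.resize(p,None,fx=8,fy=8,interpolation=cv2.INTER_CUBIC)
    cs,_=cv2.findContours(cv2.resize(m,None,fx=8,fy=8,interpolation=0),0,1)
    cv2.drawContours(p,cs,-1,(255,0,255),1); print(n,"crop origin",x-45,y-35)
    cv2.imwrite(f"pics/{n}c.png",p)
E
```

```text
top [154.2, 210.6] 0.77 613
side [259.8, 309.9] 0.62 648
tri (array([0.501206  , 0.21725828, 0.06333242]), np.float64(0.00034868176229417103))
top crop origin 109 175
side crop origin 214 274
```

View pics/topc.png

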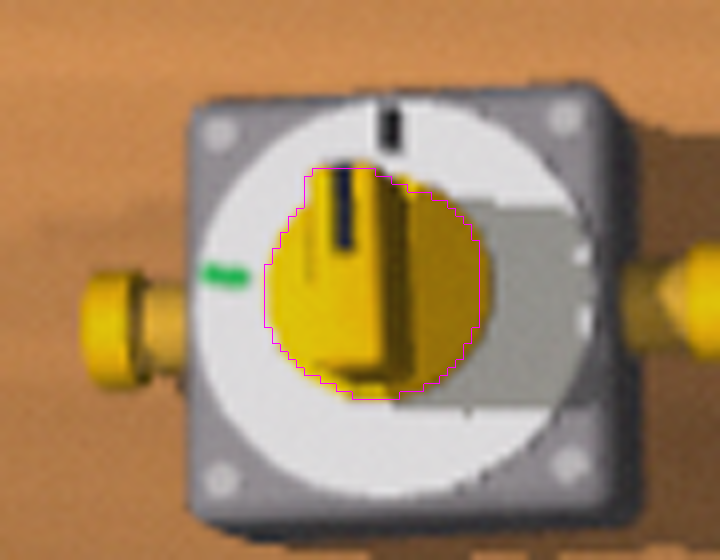

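View pics/sidec.png

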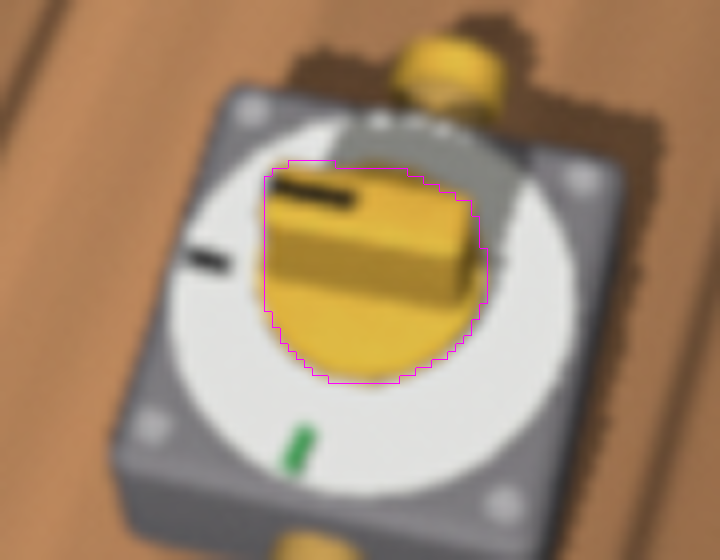

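The enlarged crops show the bar's top-face corners in both views: top crop (310,168), (378,165), (380,370), (318,366); side crop (268,165), (475,200), (460,255), (262,226). The dial centre is near (393,298) in the top crop. I'll triangulate from these.

```bash
python3 - <<'E'
from h import *
C={n:read_camera(n) for n in("top","side")}
f=lambda o,p:(np.array(p)+.5)/8-.5+o
T=[f((109,175),p) for p in((310,168),(378,165),(380,370),(318,366))]
S=[f((214,274),p) for p in((268,165),(475,200),(460,255),(262,226))]
print("tri bar",tri(ray(C["top"],np.mean(T,0)),ray(C["side"],np.mean(S,0))))
for n,P in(("top",T),("side",S)):
    X=np.array([atz(C[n],p,.098) for p in P]); print(n,X.round(4).tolist(),"c",X.mean(0).round(4))
    L=(X[0]+X[1]-X[2]-X[3])/2 if n=="top" else (X[0]+X[3]-X[1]-X[2])/2
    print("len",np.linalg.norm(L),"yaw",np.degrees(np.arctan2(L[1],L[0])))
for n,p,o in(("top",(393,298),(109,175)),("side",(372,305),(214,274))): print("dial",n,atz(C[n],f(o,p),.051).round(4))
for n,m in(("top",((109,175),(390,128),(225,275))),("side",((214,274),(208,260),(299,450)))):
    for q in m[1:]: print("mark",n,atz(C[n],f(m[0],q),.051).round(4))
s=get_state();print(s["time_s"],s["joint_pos"],R.from_quat(s["tcp_rot"],scalar_first=True).as_matrix().round(3).tolist())
E
```

```text
tri bar (array([0.50126094, 0.21401658, 0.09531787]), np.float64(0.001053181455657276))
top [[0.5219, 0.2229, 0.098], [0.523, 0.2079, 0.098], [0.4781, 0.2044, 0.098], [0.4785, 0.2181, 0.098]] c [0.5004 0.2133 0.098 ]
len 0.044374888450230604 yaw 5.3616300502183885
side [[0.5254, 0.2111, 0.098], [0.4796, 0.2057, 0.098], [0.4788, 0.2189, 0.098], [0.5216, 0.2251, 0.098]] c [0.5014 0.2152 0.098 ]
len 0.044683619459547394 yaw 7.464358510227851
dial top [0.5013 0.2136 0.051 ]
dial side [0.5017 0.2151 0.051 ]
mark top [0.5408 0.217  0.051 ]
mark top [0.5055 0.253  0.051 ]
mark side [0.5414 0.2157 0.051 ]
mark side [0.5061 0.2522 0.051 ]
0.7 [-1.24497980e+00  3.19552764e-01  1.56448419e+00 -3.78300734e-05
  1.25741662e+00 -1.99777157e-02] [[0.941, 0.339, 0.0], [0.339, -0.941, -0.0], [-0.0, 0.0, -1.0]]
```

Both views agree. The knob axis is at (0.501, 0.214) with the bar top at about 0.096. Bar yaw is about 6°, the black mark is at 4° and the green mark at 84°. I'll turn the tool by −14° and approach.

step_arm(linear=[[0.12,0.3,0],[0.12,0.3,0],[0.12,0.3,0],[0.12,0.3,0],[0.12,0.3,0],[0.12,0.3,0],[0.12,0.3,0],[0.12,0.3,0]], rotation=[[0,0,-0.24],[0,0,-0.24],[0,0,-0.24],[0,0,-0.24],[0,0,-0.24],[0,0,-0.24],[0,0,-0.24],[0,0,-0.24]], grip=[0,0,0,0,0,0,0,0])

```text
time_s: 1.37
eef_pos: [0.3152, -0.2382, 0.2142]
tcp_rot: [-0.0, 0.999, 0.053, 0.0]
contact_force: [0.4, -1.2, -0.5]
gripper_width: 1.001
grip_force: 0.0
```

step_arm(linear=[[0.12,0.3,0],[0.12,0.3,0],[0.12,0.3,0],[0.12,0.3,0],[0.12,0.3,0],[0.12,0.3,0],[0.12,0.3,0],[0.12,0.3,0]], rotation=[[0,0,0],[0,0,0],[0,0,0],[0,0,0],[0,0,0],[0,0,0],[0,0,0],[0,0,0]], grip=[0,0,0,0,0,0,0,0])

```text
time_s: 2.03
eef_pos: [0.4357, 0.0621, 0.2143]
tcp_rot: [-0.0, 0.999, 0.054, 0.001]
contact_force: [0.1, -0.6, -0.5]
gripper_width: 0.999
grip_force: 0.0
```

step_arm(linear=[[0.066,0.154,0],[0.066,0.154,0],[0.066,0.154,0],[0.066,0.154,0],[0.066,0.154,0],[0.066,0.154,-0.04],[0.066,0.154,-0.08],[0.066,0.154,-0.08]], rotation=[[0,0,0],[0,0,0],[0,0,0],[0,0,0],[0,0,0],[0,0,0],[0,0,0],[0,0,0]], grip=[0,0,0,0,0,0,0,0])

```text
time_s: 2.7
eef_pos: [0.4955, 0.2109, 0.1272]
tcp_rot: [0.003, 0.999, 0.053, -0.007]
contact_force: [-1.5, -1.0, -0.8]
gripper_width: 0.997
grip_force: 0.0
```

```bash
python3 - <<'E'
from h import *
c=read_camera("side"); s=get_state(); p=np.array(s["eef_pos"]); print(p,s["tcp_rot"])
i=c["pixels"][:,:,::-1][170:380,140:400].copy(); i=cv2.resize(i,None,fx=2.8,fy=2.8)
for q in project(c,[p,[.501,.214,.098]]): cv2.circle(i,tuple(int(v) for v in (q-[140,170])*2.8),4,(0,0,255),-1)
cv2.imwrite("pics/side1.png",i)
E
```

```text
[0.49784552 0.2116456  0.13080098] [ 0.00162127  0.99858717  0.05292101 -0.00451703]
```

View pics/side1.png

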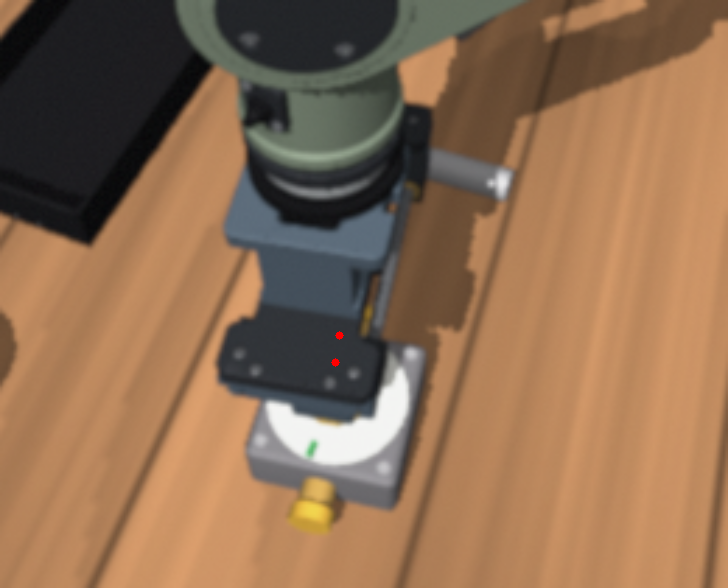

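The gripper straddles the knob above the yellow valve; the finger is at (300,360) in the crop and the dial is below it. I'll descend and close.

step_arm(linear=[[0,0,-0.02],[0,0,-0.04],[0,0,-0.054],[0,0,-0.059],[0,0,-0.059],[0,0,-0.059],[0,0,-0.059]], rotation=[[0,0,0],[0,0,0],[0,0,0],[0,0,0],[0,0,0],[0,0,0],[0,0,0]], grip=[0,0,0,0,0,0,0])

```text
time_s: 3.33
eef_pos: [0.5023, 0.2134, 0.0769]
tcp_rot: [-0.001, 0.999, 0.053, 0.002]
contact_force: [0.7, 0.4, 0.5]
gripper_width: 0.998
grip_force: 0.0
```

step_arm(linear=[[0,0,0],[0,0,0],[0,0,0],[0,0,0],[0,0,0],[0,0,0],[0,0,0],[0,0,0]], rotation=[[0,0,0],[0,0,0],[0,0,0],[0,0,0],[0,0,0],[0,0,0],[0,0,0],[0,0,0]], grip=[255,255,255,255,255,255,255,255])

```text
time_s: 4.0
eef_pos: [0.5009, 0.213, 0.0749]
tcp_rot: [0.0, 0.999, 0.053, -0.0]
contact_force: [-0.9, -0.6, -0.6]
gripper_width: 0.45
grip_force: 0.0
```

step_arm(linear=[[0,0,0],[0,0,0],[0,0,0],[0,0,0],[0,0,0],[0,0,0],[0,0,0],[0,0,0]], rotation=[[0,0,0],[0,0,0],[0,0,0],[0,0,0],[0,0,0],[0,0,0],[0,0,0],[0,0,0]], grip=[255,255,255,255,255,255,255,255])

```text
time_s: 4.67
eef_pos: [0.5009, 0.2135, 0.075]
tcp_rot: [-0.0, 0.999, 0.053, 0.0]
contact_force: [-0.1, 2.9, -0.6]
gripper_width: 0.17
grip_force: 30.0
```

Gripped: opening is about 15.5 mm, matching the 16 mm bar. Now press.

step_arm(linear=[[0,0.0005,-0.003],[0,0.0005,-0.006],[0,0.0005,-0.008],[0,0.0005,-0.008],[0,0.0005,-0.008]], rotation=[[0,0,0],[0,0,0],[0,0,0],[0,0,0],[0,0,0]], grip=[255,255,255,255,255])

```text
time_s: 5.08
eef_pos: [0.501, 0.2136, 0.0676]
tcp_rot: [-0.0, 0.999, 0.053, 0.0]
contact_force: [-2.4, 1.1, 8.2]
gripper_width: 0.175
grip_force: 30.0
```

The force is 8.2 N at 7.4 mm, which fits the spring. Now turn counter-clockwise.

step_arm(linear=[[0,0,0],[0,0,0],[0,0,0],[0,0,0],[0,0,0],[0,0,0],[0,0,0]], rotation=[[0,0,0.1],[0,0,0.2],[0,0,0.3],[0,0,0.4],[0,0,0.5],[0,0,0.6],[0,0,0.7]], grip=[255,255,255,255,255,255,255])

```text
time_s: 5.67
eef_pos: [0.5011, 0.2136, 0.0678]
tcp_rot: [0.0, 0.919, 0.394, 0.0]
contact_force: [-3.0, 1.4, 7.3]
gripper_width: 0.172
grip_force: 30.0
```

```bash
python3 - <<'E'
from h import *
s=get_state(); print(s["eef_pos"],R.from_quat(s["tcp_rot"],scalar_first=True).as_matrix()[:,0],s["contact_force"],s["moment"],s["joint_pos"])
E
```

```text
[0.50105987 0.21360684 0.06777617] [6.89170328e-01 7.24599023e-01 7.16945686e-04] [-2.98610446  1.37506881  7.34475143] [ 0.27075811  0.46741774 -0.0462398 ] [3.81862046e-01 4.07381899e-01 1.83832982e+00 6.72120321e-06
 8.95095096e-01 1.14220163e+00]
```

step_arm(linear=[[0,0,0],[0,0,0],[0,0,0],[0,0,0],[0,0,0],[0,0,0],[0,0,0],[0,0,0]], rotation=[[0,0,0.1],[0,0,0.2],[0,0,0.3],[0,0,0.4],[0,0,0.5],[0,0,0.6],[0,0,0.65],[0,0,0.67]], grip=[255,255,255,255,255,255,255,255])

```text
time_s: 6.33
eef_pos: [0.5011, 0.2136, 0.0678]
tcp_rot: [0.0, 0.739, 0.673, 0.0]
contact_force: [-2.6, 2.0, 7.5]
gripper_width: 0.177
grip_force: 30.0
```

```bash
python3 - <<'E'
from h import *
s=get_state(); x=R.from_quat(s["tcp_rot"],scalar_first=True).as_matrix()[:,0]
print(s["eef_pos"],np.degrees(np.arctan2(x[1],x[0])),s["contact_force"],s["moment"])
E
```

```text
[0.50109236 0.21363213 0.0677768 ] 84.65491823326636 [-2.57728463  2.00549206  7.51493428] [ 0.29419707  0.4104511  -0.21967995]
```

The moment has risen from 0.046 to 0.22 N m at 84.7°, where the green mark is, so this is the end stop. I'll nudge a little to confirm.

step_arm(linear=[[0,0,0],[0,0,0],[0,0,0]], rotation=[[0,0,0.02],[0,0,0.02],[0,0,0.02]], grip=[255,255,255])

```text
time_s: 6.58
eef_pos: [0.5011, 0.2137, 0.0678]
tcp_rot: [-0.0, 0.734, 0.679, 0.001]
contact_force: [-2.1, 1.2, 8.2]
gripper_width: 0.172
grip_force: 30.1
```

```bash
python3 - <<'E'
from h import *
s=get_state(); x=R.from_quat(s["tcp_rot"],scalar_first=True).as_matrix()[:,0]
print(np.degrees(np.arctan2(x[1],x[0])),s["contact_force"],s["moment"])
E
```

```text
85.53369341940585 [-2.09616608  1.19858664  8.20591176] [ 0.24146136  0.3157711  -0.69822008]
```

The moment is now 0.70 N m, so the knob is firmly on the stop. Next: ease back, let the knob rise, release and retreat.

step_arm(linear=[[0,0,0],[0,0,0.003],[0,0,0.006],[0,0,0.008],[0,0,0.008],[0,0,0.008]], rotation=[[0,0,-0.02],[0,0,-0.02],[0,0,-0.02],[0,0,-0.02],[0,0,-0.02],[0,0,-0.02]], grip=[255,255,255,255,255,255])

```text
time_s: 7.08
eef_pos: [0.5011, 0.2136, 0.0749]
tcp_rot: [0.0, 0.74, 0.673, 0.0]
contact_force: [-1.3, 2.8, 3.0]
gripper_width: 0.175
grip_force: 30.0
```

step_arm(linear=[[0,0,0],[0,0,0],[0,0,0],[0,0,0],[0,0,0],[0,0,0],[0,0,0],[0,0,0]], rotation=[[0,0,0],[0,0,0],[0,0,0],[0,0,0],[0,0,0],[0,0,0],[0,0,0],[0,0,0]], grip=[0,0,0,0,0,0,0,0])

```text
time_s: 7.75
eef_pos: [0.5009, 0.2135, 0.075]
tcp_rot: [0.0, 0.74, 0.673, -0.0]
contact_force: [-0.5, -0.1, 0.2]
gripper_width: 0.728
grip_force: 0.0
```

step_arm(linear=[[0,0,0.02],[0,0,0.05],[0,0,0.08],[0,0,0.12],[0,-0.04,0.14],[0,-0.08,0.14],[0,-0.12,0.14],[0,-0.16,0.14]], rotation=[[0,0,0],[0,0,0],[0,0,0],[0,0,0],[0,0,0],[0,0,0],[0,0,0],[0,0,0]], grip=[0,0,0,0,0,0,0,0])

```text
time_s: 8.42
eef_pos: [0.5007, 0.0521, 0.2158]
tcp_rot: [0.001, 0.739, 0.673, 0.001]
contact_force: [0.2, -0.3, -0.5]
gripper_width: 0.997
grip_force: 0.0
```

step_arm(linear=[[0,-0.04,0],[0,-0.04,0],[0,-0.04,0],[0,-0.04,0],[0,-0.04,0]], rotation=[[0,0,0],[0,0,0],[0,0,0],[0,0,0],[0,0,0]], grip=[0,0,0,0,0])

```text
time_s: 8.83
eef_pos: [0.5009, 0.0146, 0.2149]
tcp_rot: [-0.0, 0.739, 0.673, 0.0]
contact_force: [-0.3, 0.2, -0.0]
gripper_width: 1.003
grip_force: 0.0
```

```bash
python3 - <<'E'
from h import *
a=read_camera("top")["pixels"];b=read_camera("side")["pixels"]
k=lambda p,x,y:cv2.resize(p[y-35:y+35,x-45:x+45,::-1],None,fx=4.4,fy=4.4,interpolation=2)
cv2.imwrite("pics/end.png",np.hstack([k(a,154,210),k(b,259,309)]))
s=get_state();print(s["time_s"],s["eef_pos"],s["contact_force"])
E
```

```text
8.9333 [0.5009027  0.01482663 0.21488648] [0.75342187 0.0322488  0.42291334]
```

View pics/end.png

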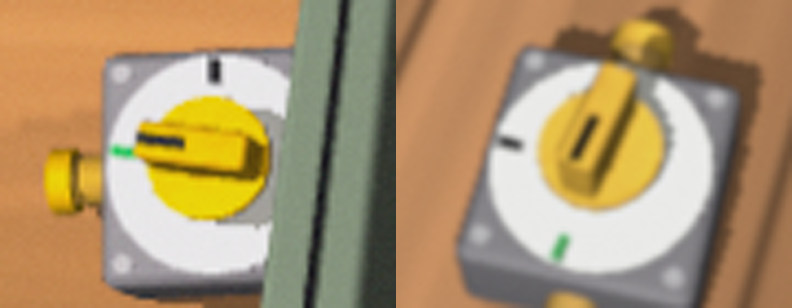

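The pointer is at the green mark in both views (top crop about (125,150)), the knob is free, and the arm is clear of it.

```bash
python3 -c "
from plant import *
print(hand_in())"
```

```text
the job is handed in; nothing more can be done
None
```

The yellow valve was pushed in, turned counter-clockwise to its end stop at the green mark and let go to spring back out; the blue valve was not touched, and the job was handed in at about 9 s (no verdict was returned).

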